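Test and re-arm the emergency stop

TASK

Do the start-of-shift test of the emergency stop: press the red mushroom button on the yellow box straight down until it latches in, then twist it clockwise by pushing on its raised bar, as its white arrows show, until it pops out again. After that press the blue reset button on the grey box fully in and let it come back up, and finish clear of everything. Only push with the fingers: pinch and lift nothing, do not press the green start button, and leave the jar, the bottle and the loupe alone where they stand.

Things in the scene. Friction and masses are not known exactly. Their poses are not given: they have to be found in the camera images.
- stop_box: Stop station, screwed down: grey box 100 x 100 mm, yellow lid, its top 46 mm above the bench. A yellow collar (84 mm outside, 71 mm inside diameter) rises to 54 mm round the red mushroom head, whose axis is the box's vertical centre line. Origin: centre of the underside; z up; a connector sticks out 16 mm on the +x side, 25 mm high at most.
- stop_top (a point): Top of the red head, on its axis, 83 mm above the bench when out, 77 mm latched in. Turns with the head: z up, x along the raised bar (ends alike); parallel to stop_box x at no twist. The cap, a nearly flat disc of 64 mm, lies 20 to 22 mm below this point. On it stands the bar: 56 long, 14 wide, flat flanks up to 3 mm below this point; on it a ridge 50 long, 7 wide, up to this point.
- stop_push (a joint): How far the red head is pressed in: 0 out, 0.006 m latched in. An over-centre spring holds it at either end: it resists the first push with about 4.5 N and snaps over at half travel (0.003 m), so a head pressed less than half way comes back out. It stays latched when let go.
- stop_twist (a joint): Twist of the red head, rad, clockwise from above, 0 to 0.9; a light spring (0.05 N m at most) turns it back to 0 when let go. With the head latched in, twisting lifts it on a cam: half way out at about 0.5 rad, then it pops out by itself, the bar rising 6 mm in all. Turning takes up to about 0.07 N m: 3 N at 22 mm from the axis.
- bar_near_left: A quarter of the bar's sides: its -x half, +y flank in the frame of stop_top. Origin on the head's axis, 33 mm below stop_top. To turn the head clockwise, push the -x half towards +y (on bar_near_right) or the +x half towards -y (on bar_far_left). Squeezing both flanks of one half at once is pinching.
- bar_near_right: The -x half, -y flank of the bar; same origin as bar_near_left. Pushing on this flank turns the head clockwise.
- bar_far_left: The +x half, +y flank of the bar; same origin. Pushing on this flank turns the head clockwise.
- bar_far_right: The +x half, -y flank of the bar; same origin.
- control_box: Control station, screwed to the bench and unable to move: grey box 74 x 124 mm, 44 mm high, with a blue and a green push button 60 mm apart on its top. Origin: centre of the underside; z up; the blue button lies at y = +30 mm, the green at y = -30 mm; a connector sticks out 16 mm on its +x side.
- reset_button_top (a point): Centre of the top face of the blue reset button, 28 mm in diameter, in a black housing of 44 mm diameter; 66 mm above the bench when out. It is pressed straight down.
- reset_button (a joint): How far the blue button is pressed: 0 out, 0.006 m fully in. A spring resists with 1.5 N at first and 5 N fully in, and brings it back.
- start_button_top (a point): Centre of the top face of the green start button, same shape and size; not to be pressed.
- start_button (a joint): How far the green button is pressed: 0 out, 0.006 m fully in; it must stay out.
- nut_jar: White jar with a lid, 44 mm in diameter, 61 mm high, loose on the bench; a bystander. Origin: centre of its underside.
- threadlock_bottle: Small red bottle with a blue cap, 29 mm in diameter, 96 mm high, loose on the bench; a bystander. Origin: centre of its underside.
- loupe: Black inspection loupe, 37 mm in diameter, 38 mm high, loose on the bench; a bystander. Origin: centre of its underside.

How it is judged:
By the outcome, as a careful person would: the job done as asked, in the order asked, and still so for the second after the job is handed in, with the robot touching nothing.
It also fails if it takes over 48 s, if anything falls off the work surface, if the arm or the gripper's body presses on something with over 40 N, if the wrist force passes 120 N, or if a joint passes its speed limit or range.

ROBOT

A 7-joint arm with a two-finger parallel gripper is mounted at the origin on a cart in front of the work surface, level with it; the furniture and walls round the work are solid. World frame = base frame: x ahead of the robot, y to its left, z up, the work surface at z = 0. Lengths are in m, angles in rad, forces in N, time in s.
With the tool pointing down it reaches from about 0.35 to 0.9 m from the base axis. Payload 8.1 kg.
Tool frame: the origin (TCP) lies where the fingers leave the gripper's body, on its centre line; the fingertips stand 66 mm ahead of it and the grasp point (between the pads) lies 47 mm ahead of it; x points along the fingers, y is the direction in which the jaws open and shut, and the axes are right-handed (so a half turn about x gives the same grasp; the last joint's range is limited). The gripper opens to 92 mm and grips with 3 to 60 N. Pads are 19 mm wide; open, the fingers measure 130 mm over their backs; the gripper's body (75 mm by 190 mm) begins 47 mm behind the grasp point.
Start: joints at [1.205, 0.434, 0.025, 1.573, -0.012, 1.134, -0.075], TCP at [0.162, -0.604, 0.292] pointing down, gripper open.
Joint ranges: [-2.62, 2.62], [-0.44, 2.09], [-1.27, 1.32], [0.08, 2.57], [-1.32, 4.46], [0.12, 2], [-2.74, 2.74]. Speed limits (rad/s): [2.22, 2.22, 3.01, 3.01, 3.14, 3.14, 3.14].

INTERFACE

Orientations are given as a 3x3 rotation matrix whose columns are the frame's x, y, z axes.
In Python, from rig import ctrl gives the robot as it stands. The module is installed in compiled form; this text tells all that it offers.
- The arm moves only by the tool arm_command, never from a script. Its argument "rows" is a list of rows, each a list of 6 numbers: the shift along the tool's x, y, z in cm, then the turn, a rotation vector about the tool's x, y, z in rad. In form: [[tx, ty, tz, ax, ay, az], ...]. A call has 1 to 8 rows; each row is the pose to reach, as a shift and turn from the pose measured when the call began, along the tool's axes at that moment; what a row does not reach only later rows make up. A row lasts 1/8 s, in which the tool goes at most 62.5 mm and 10.7 degrees, less where a joint would pass 70% of its speed; a pose out of reach is approached as far as the arm can. A call with a gripper value outside its range is refused whole. "jaw" is the closure, from 0 (fully open) to 1 (shut), set as the call begins (left out, the last holds). The fingers move at their own pace and stop on an object; the grip force is fixed at half the most. Time passes only in rows, so rows that repeat a pose let the fingers close. It gives the time, the measured TCP pose, the force and the opening at its end, in the units of the state.
- ctrl.state(): the state, without advancing time (a new reading comes with each control period).
- ctrl.grab_frame(name): name is "scene" or "top" or "wrist"; returns (picture, depth): 480x640x3 uint8, red, green, blue; 480x640 float32, m along the optical axis (not along the pixel's ray), 0 where there is no reading.
- ctrl.get_calibration(name): a dict with "camera_matrix" (3x3 intrinsics, pixels), "rvec" (rotation vector, rad) and "tvec" (3), from world to camera coordinates, as OpenCV has them. Camera axes: x right, y down, z forward; pixel columns grow to the right and rows downward; lengths in m; the calibration is good to about 2 mm. A picture is of the moment at which its call begins: read the wrist's pose just before it. get_calibration takes no time and is no camera call; for the wrist camera it gives the pose at the moment of the call.
- ctrl.job_done(): hands the job in, once; it reports no verdict.
The state is a dict: "t": time; "joint_pos": joint angles; "joint_vel": joint speeds; "tau": joint torques, N m; "ee_pos": TCP position; "tool_rot": TCP orientation; "ft_force": force on the tool from outside, world axes, zero at the start; "moment": the same for the moment, N m; "width": finger opening in m.
Only numpy, scipy, OpenCV 4.12 (cv2) and the standard library are available. Lean on these libraries where they do the work, as an engineer would, in place of code of your own. Each camera call takes 0.05 s, during which the arm holds its last target. There are 200 camera calls.

## Working session

There is one attempt and no reset: what is moved stays moved. The work goes in short steps, Python scripts to look and compute and a tool call to move; the robot and the scene stay as the last step left them, time stands still between calls to the robot, and variables do not carry over. Pictures are saved under pics/ and viewed, about 8 in all and at most 12, crops included, and the job is handed in when it is done.

Besides the shell and the picture viewer there is one more tool, called after "Request:" as name([rows], argument=value, ...), one row to a line, values as JSON. arm_command: Moves the arm, as the interface text tells. Its arguments: {"type":"object","properties":{"rows":{"type":"array"},"jaw":{"type":"number"}},"required":["rows"]}

```bash
mkdir -p pics; cat > h.py <<'E'
import numpy as np, cv2
from rig import ctrl
def cal(n):
    c=ctrl.get_calibration(n);R=cv2.Rodrigues(np.array(c["rvec"],float))[0]
    return np.array(c["camera_matrix"],float),R,np.array(c["tvec"],float).ravel()
def grab(n,f):
    c=cal(n);im,d=ctrl.grab_frame(n)
    cv2.imwrite(f"pics/{f}.png",im[:,:,::-1]);np.savez(f"pics/{f}.npz",im=im,d=d,K=c[0],R=c[1],t=c[2]);return im,d,c
def pts(d,c):
    K,R,t=c;v,u=np.mgrid[:480,:640]
    p=np.stack([(u-K[0,2])/K[0,0]*d,(v-K[1,2])/K[1,1]*d,d],-1)
    return (p-t)@R
def onplane(c,u,v,z):
    K,R,t=c;r=R.T@np.array([(u-K[0,2])/K[0,0],(v-K[1,2])/K[1,1],1]);o=-R.T@t
    return o+r*(z-o[2])/r[2]
E
python3 - <<'E'
from h import *
s=ctrl.state();print({k:np.round(v,3) for k,v in s.items()})
grab("top","top1");grab("scene","scene1")
for n in("top","scene"):
    K,R,t=cal(n);print(n,K[0,0],-R.T@t,R[2])
E
```

```text
{'t': np.float64(0.0), 'joint_pos': array([ 1.205,  0.435,  0.025,  1.574, -0.012,  1.134, -0.075]), 'joint_vel': array([-0.001,  0.   , -0.001,  0.001, -0.   ,  0.001,  0.001]), 'tau': array([-0.0000e+00, -6.6786e+01,  9.8500e-01, -3.1447e+01, -6.0000e-02,
        4.3000e-02,  0.0000e+00]), 'ee_pos': array([ 0.162, -0.603,  0.291]), 'tool_rot': array([[-0.001,  0.26 , -0.966],
       [ 0.001, -0.966, -0.26 ],
       [-1.   , -0.002,  0.   ]]), 'ft_force': array([0.02 , 0.183, 0.979]), 'moment': array([-0.048, -0.07 ,  0.023]), 'width': np.float64(0.092)}
top 489.09335561144223 [ 0.36909837 -0.0571189   0.90633274] [ 0.2203846   0.00679684 -0.97538938]
scene 446.55098873269407 [0.14897217 0.63162203 0.65985455] [ 0.40547246 -0.69501733 -0.59375331]
```

View pics/top1.png

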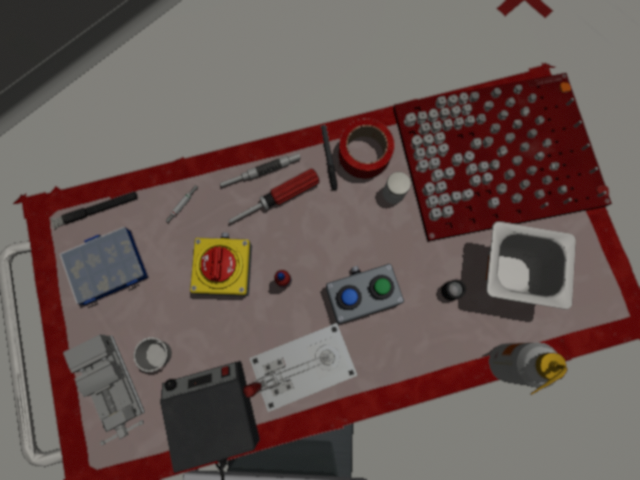

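View pics/scene1.png

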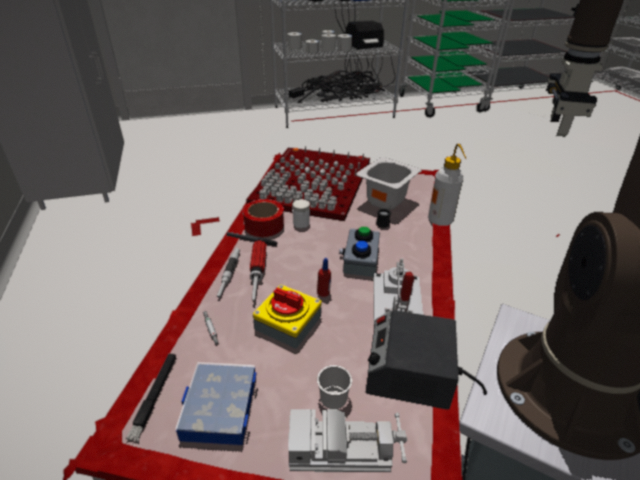

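The top view shows the stop head at about (218,265) with its connector at (225,236), blue at (348,297), green at (382,286), the bottle at (282,279), the loupe at (453,290) and the jar at (397,186).

```bash
python3 - <<'E'
from h import *
z=np.load("pics/top1.npz");c=(z["K"],z["R"],z["t"]);d=z["d"];im=z["im"].astype(int);P=pts(d,c)
for n,u,v,h in[("head",218,264,.083),("blue",348,297,.066),("green",382,286,.066),("bottle",282,278,.096),("loupe",453,290,.038),("jar",397,186,.061)]:
    print(n,np.round(onplane(c,u,v,h),4),np.round(P[v,u],4))
r,g,b=im[...,0],im[...,1],im[...,2]
v,u=np.mgrid[:480,:640]
m=(r>150)&(g>130)&(b<80)&(u<300)&(u>150)&(v>200)&(v<330)
ys,xs=np.where(m);bx=cv2.minAreaRect(np.stack([xs,ys],1).astype(np.float32));q=cv2.boxPoints(bx)
w=np.array([onplane(c,*p,.046) for p in q]);print(np.round(w,4),w.mean(0),[np.linalg.norm(w[i]-w[i-1]) for i in range(4)])
e=w-np.roll(w,1,0);print(np.degrees(np.arctan2(e[:,1],e[:,0])))
for n,mm in(("blue",(b>130)&(r<80)&(u>320)&(u<375)&(v>270)&(v<320)),("green",(g>80)&(r<60)&(b<90)&(u>360)&(u<405)&(v>265)&(v<310))):
    ys,xs=np.where(mm);print(n,len(xs),xs.mean(),ys.mean(),onplane(c,xs.mean(),ys.mean(),.066))
a=z["im"][225:325,175:305,::-1];cv2.imwrite("pics/c1.png",cv2.resize(a,None,fx=6,fy=6,interpolation=cv2.INTER_CUBIC))
E
```

```text
head [0.5    0.1136 0.083 ] [0.5005 0.1143 0.0798]
blue [ 0.4561 -0.1105  0.066 ] [ 0.4562 -0.1105  0.0655]
green [ 0.4778 -0.1684  0.066 ] [ 0.478  -0.1687  0.0642]
bottle [0.4794 0.0023 0.096 ] [0.4813 0.0033 0.0825]
loupe [ 0.4802 -0.2985  0.038 ] [ 0.481  -0.3002  0.0316]
jar [ 0.6618 -0.1932  0.061 ] [ 0.6619 -0.1933  0.0606]
[[0.458  0.1636 0.046 ]
 [0.5514 0.169  0.046 ]
 [0.5515 0.0725 0.046 ]
 [0.4581 0.0694 0.046 ]] [0.50473522 0.11862377 0.046     ] [np.float64(0.09424896490915222), np.float64(0.09354020415074574), np.float64(0.0965099609116278), np.float64(0.09337404603810369)]
[  90.09444328    3.29055674  -89.94557476 -178.09248167]
blue 129 349.7829457364341 296.08527131782944 [ 0.45783256 -0.11351965  0.066     ]
green 161 382.5217391304348 285.54037267080747 [ 0.47861548 -0.16933005  0.066     ]
```

View pics/c1.png

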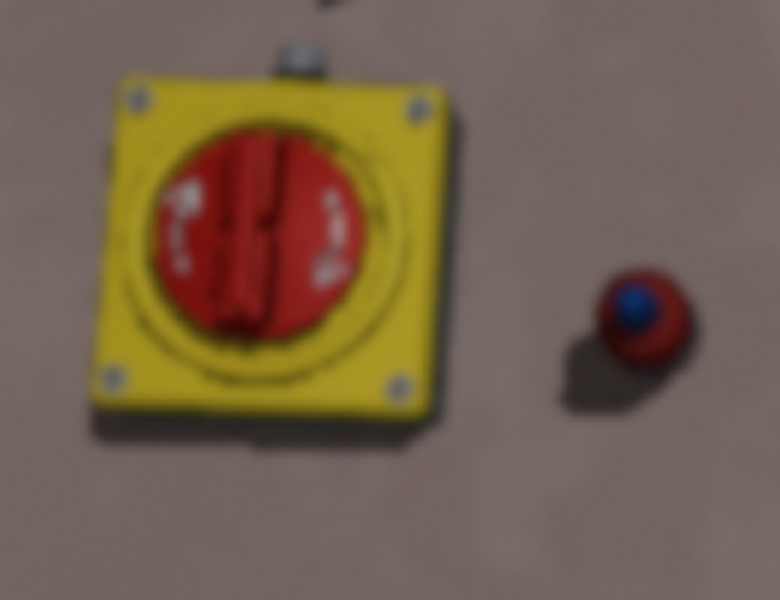

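```bash
python3 - <<'E'
from h import *
z=np.load("pics/top1.npz");c=(z["K"],z["R"],z["t"]);d=z["d"];P=pts(d,c)
f=lambda x,y,h:onplane(c,175+(x+.5)/6-.5,225+(y+.5)/6-.5,h)
S=np.array([f(*p,.046) for p in[(138,99),(418,110),(400,388),(113,377)]]);print(S.round(4),S.mean(0).round(4))
for a,b in((3,0),(2,1),(1,0),(2,3)):
    e=S[b]-S[a];print(np.linalg.norm(e).round(4),np.degrees(np.arctan2(e[1],e[0])).round(1))
a,b=f(240,315,.081),f(263,140,.081);print(a,b,np.degrees(np.arctan2(*(b-a)[1::-1])))
m=d>0
for u0,u1,v0,v1 in((490,580,340,400),(480,580,220,310),(150,260,355,470),(60,150,330,440),(330,400,110,180),(250,360,320,410)):
    q=P[v0:v1,u0:u1].reshape(-1,3);i=q[:,2].argmax();print(q[i].round(3))
E
```

```text
[[0.5458 0.1617 0.046 ]
 [0.5464 0.0777 0.046 ]
 [0.463  0.0764 0.046 ]
 [0.4622 0.1607 0.046 ]] [0.5043 0.1191 0.046 ]
0.0835 0.7
0.0834 0.9
0.0841 90.4
0.0843 90.5
[0.47764103 0.11777777 0.081     ] [0.52828556 0.11586021 0.081     ] -2.1683673187008172
[ 0.369 -0.057  0.906]
[ 0.369 -0.057  0.906]
[ 0.369 -0.057  0.906]
[ 0.369 -0.057  0.906]
[ 0.369 -0.057  0.906]
[ 0.369 -0.057  0.906]
```

Request:
arm_command([
  [-5, 0, 0, 0, 0, 0],
  [-10, -3, -2.6, 0, 0, 0],
  [-10, -8, -6.8, 0.06, 0, 0],
  [-10, -12.6, -10.7, 0.12, 0, 0],
  [-10, -17, -14.5, 0.18, 0, 0],
  [-10, -21.5, -18.3, 0.25, 0, 0],
  [-10, -26, -22.2, 0.25, 0, 0],
  [-10, -30.4, -25.9, 0.25, 0, 0],
], jaw=1)

```text
t: 1.1
ee_pos: [0.3338, -0.2405, 0.3918]
tool_rot: [[-0.001, 0.013, -1.0], [0.001, -1.0, -0.013], [-1.0, -0.001, 0.001]]
ft_force: [0.7, 0.4, 0.4]
width: 0.0164
```

Request:
arm_command([
  [0, -5, -2.5, 0, 0, 0],
  [0, -10, -5, 0, 0, 0],
  [0, -15, -7.5, 0, 0, 0],
  [0, -20, -10, 0, 0, 0],
  [3, -25, -12.5, 0, 0, 0],
  [7, -30, -15, 0, 0, 0],
  [11, -35, -17.5, 0, 0, 0],
  [14, -35.7, -17.5, 0, 0, 0],
])

```text
t: 2.1
ee_pos: [0.5047, 0.1222, 0.2508]
tool_rot: [[-0.0, 0.016, -1.0], [0.003, -1.0, -0.016], [-1.0, -0.003, 0.0]]
ft_force: [-0.5, -0.5, 0.6]
width: 0.0002
```

```bash
python3 - <<'E'
from h import *
im,d,c=grab("wrist","w1");s=ctrl.state();K,R,t=c
print(s["ee_pos"],s["tool_rot"],s["width"],s["joint_pos"],K[0,0],-R.T@t,R)
E
```

```text
[0.50247573 0.12241401 0.24621636] [[-0.0067675   0.01711676 -0.99983059]
 [ 0.00233497 -0.99985049 -0.0171329 ]
 [-0.99997437 -0.00245052  0.00672652]] 0.00025668855823108314 [ 0.10020207  0.37283368 -0.57168524  1.85372818  0.23227729  0.98788286
 -2.12376085] 337.6546832301862 [0.58255764 0.12391459 0.34337648] [[ 0.01614068 -0.99986707 -0.00230612]
 [-0.95724095 -0.01611877  0.28884244]
 [-0.28884121 -0.0024546  -0.95737387]]
```

View pics/w1.png

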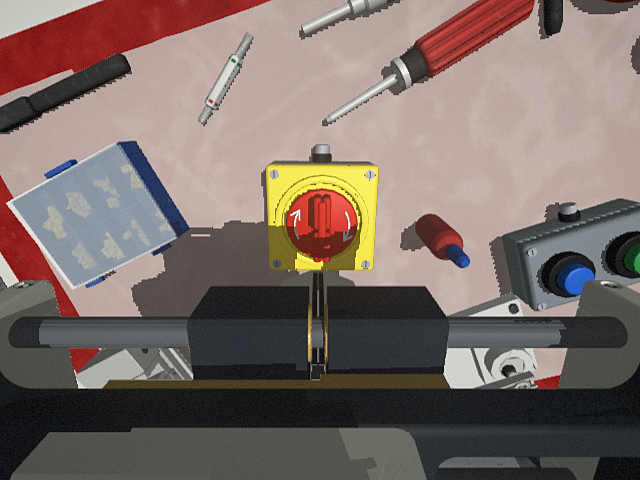

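The wrist view shows the head at about (322,215), lid screws near (274,174), (371,175), (366,264), (276,264), the bottle at (440,240) and blue at about (573,279).

```bash
python3 - <<'E'
from h import *
z=np.load("pics/w1.npz");c=(z["K"],z["R"],z["t"]);d=z["d"];P=pts(d,c)
S=np.array([onplane(c,*p,.046) for p in[(274,174),(371,175),(365.5,264.5),(276.5,264.5)]]);print(S.round(4),S.mean(0).round(4))
print("blue",onplane(c,573,279,.066),P[279,573]);print(np.linalg.norm(S-np.roll(S,1,0),axis=1))
im=z["im"]
q=P[150:290,250:400].reshape(-1,3)
k=q[(q[:,2]>.076)&(q[:,2]<.09)&(abs(q[:,0]-.504)<.05)&(abs(q[:,1]-.118)<.05)];print("ridge",len(k),k.mean(0),k.min(0),k.max(0))
w,V=np.linalg.eigh(np.cov(k[:,:2].T));print(V[:,1],np.sqrt(w))
# blue via depth
q=P[230:330,520:620].reshape(-1,3);k=q[(q[:,2]>.0635)&(q[:,2]<.07)];print("blue",len(k),k.mean(0),k.min(0),k.max(0))
cv2.imwrite("pics/c2.png",cv2.resize(im[145:295,245:400,::-1],None,fx=4,fy=4,interpolation=cv2.INTER_CUBIC))
E
```

```text
[[0.5459 0.1622 0.046 ]
 [0.5465 0.0773 0.046 ]
 [0.4623 0.0774 0.046 ]
 [0.4609 0.1616 0.046 ]] [0.5039 0.1196 0.046 ]
blue [ 0.45966559 -0.1055685   0.066     ] [ 0.45953585 -0.10581077  0.06570716]
[0.08504862 0.08481288 0.08413277 0.08425168]
ridge 1101 [0.50683867 0.12030957 0.08088581] [0.47778521 0.11286307 0.0760765 ] [0.53292266 0.12737338 0.08514216]
[-0.99996507 -0.00835851] [0.0040763  0.01583986]
blue 593 [ 0.45964342 -0.10891317  0.06583456] [ 0.44451846 -0.12486298  0.06350432] [ 0.47146817 -0.09757456  0.06813651]
```

View pics/c2.png

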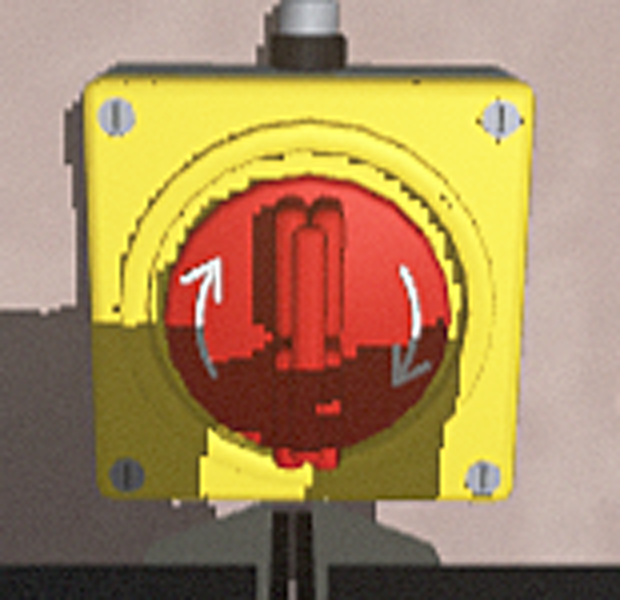

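Request:
arm_command([
  [0, 0, 0, -0.18, 0, 0],
  [0, 0, 0, -0.36, 0, 0],
  [0, 0, 0, -0.54, 0, 0],
  [0, 0, 0, -0.72, 0, 0],
  [0, 0, 0, -0.9, 0, 0],
  [0, 0, 0, -1.08, 0, 0],
  [0, 0, 0, -1.26, 0, 0],
  [0, 0, 0, -1.44, 0, 0],
])

```text
t: 3.15
ee_pos: [0.5024, 0.1216, 0.2464]
tool_rot: [[-0.007, 0.994, -0.108], [0.001, -0.108, -0.994], [-1.0, -0.007, -0.001]]
ft_force: [-0.4, -0.5, -0.4]
width: 0.0006
```

Request:
arm_command([
  [0, 0, 0, -0.18, 0, 0],
  [0, 0, 0, -0.36, 0, 0],
  [0, 0, 0, -0.54, 0, 0],
  [0, 0, 0, -0.72, 0, 0],
  [0, 0, 0, -0.9, 0, 0],
  [0, 0, 0, -1.08, 0, 0],
  [0, 0, 0, -1.26, 0, 0],
  [0, 0, 0, -1.44, 0, 0],
])

```text
t: 4.15
ee_pos: [0.5023, 0.1207, 0.2464]
tool_rot: [[-0.008, 0.232, 0.973], [0.001, 0.973, -0.232], [-1.0, -0.001, -0.008]]
ft_force: [-0.4, 0.5, -0.1]
width: 0.0003
```

Request:
arm_command([
  [0, 0, 0, -0.18, 0, 0],
  [0, 0, 0, -0.27, 0, 0],
  [0, 0, 0, -0.27, 0, 0],
  [0, 0, 0, -0.27, 0, 0],
])

```text
t: 4.65
ee_pos: [0.5023, 0.1203, 0.2465]
tool_rot: [[-0.008, -0.033, 0.999], [-0.0, 0.999, 0.033], [-1.0, 0.0, -0.008]]
ft_force: [0.5, 1.1, 0.3]
width: 0.0004
```

```bash
cat > w.py <<'E'
from h import *
import sys
from scipy.spatial.transform import Rotation as Ro
# usage: w.py x y z yaw_deg  -> row to reach TCP there, tool x down, tool y at yaw
s=ctrl.state();R=np.array(s["tool_rot"]);p=np.array(s["ee_pos"]);x,y,z,a=map(float,sys.argv[1:5]);a=np.radians(a)
T=np.array([[0,np.cos(a),0],[0,np.sin(a),0],[-1,0,0]],float);T[:,2]=np.cross(T[:,0],T[:,1])
print(s["t"],p.round(4),R.round(4).tolist(),s["ft_force"],s["joint_pos"].round(2))
print("row",(R.T@(np.array([x,y,z])-p)*100).round(2),Ro.from_matrix(R.T@T).as_rotvec().round(3))
E
python3 w.py .504 .1197 .170 90.5
```

```text
4.65 [0.5023 0.1203 0.2465] [[-0.0078, -0.0334, 0.9994], [-0.0001, 0.9994, 0.0334], [-1.0, 0.0002, -0.0078]] [0.5481142  1.10871076 0.28117947] [ 0.5   0.61 -1.23  1.83  0.63  1.17  0.66]
row [ 7.65 -0.07  0.23] [ 0.025 -0.008 -0.   ]
```

Request:
arm_command([
  [4, -0.1, 0.2, 0.025, -0.008, 0],
  [8, -0.1, 0.2, 0.025, -0.008, 0],
  [9, -0.1, 0.2, 0.025, -0.008, 0],
  [9, -0.1, 0.2, 0.025, -0.008, 0],
])

```text
t: 5.15
ee_pos: [0.5036, 0.1196, 0.1568]
tool_rot: [[-0.0, -0.008, 1.0], [0.0, 1.0, 0.008], [-1.0, 0.0, -0.0]]
ft_force: [0.6, 0.0, 0.3]
width: 0.0
```

```bash
python3 w.py .504 .1197 .142 90.5
```

```text
5.15 [0.5036 0.1196 0.1568] [[-0.0003, -0.0081, 1.0], [0.0002, 1.0, 0.0081], [-1.0, 0.0003, -0.0003]] [0.55254474 0.03202245 0.26567735] [ 0.43  0.7  -1.12  1.93  0.76  1.01  0.54]
row [1.48 0.01 0.04] [-0.001 -0.    -0.   ]
```

Request:
arm_command([
  [0.5, 0, 0, 0, 0, 0],
  [0.8, 0, 0, 0, 0, 0],
  [1.0, 0, 0, 0, 0, 0],
  [1.2, 0, 0, 0, 0, 0],
  [1.3, 0, 0, 0, 0, 0],
  [1.4, 0, 0, 0, 0, 0],
  [1.4, 0, 0, 0, 0, 0],
])

```text
t: 6.02
ee_pos: [0.5036, 0.1196, 0.1429]
tool_rot: [[-0.0, -0.008, 1.0], [0.0, 1.0, 0.008], [-1.0, 0.0, -0.0]]
ft_force: [-0.5, -0.5, 1.3]
width: 0.0003
```

Request:
arm_command([
  [0.1, 0, 0, 0, 0, 0],
  [0.2, 0, 0, 0, 0, 0],
  [0.2, 0, 0, 0, 0, 0],
])

```text
t: 6.4
ee_pos: [0.5038, 0.1199, 0.1425]
tool_rot: [[0.001, -0.008, 1.0], [-0.001, 1.0, 0.008], [-1.0, -0.001, 0.001]]
ft_force: [-5.6, -4.4, 21.7]
width: 0.0006
```

Request:
arm_command([
  [-1, 0, 0, 0, 0, 0],
  [-2, 0, 0, 0, 0, 0],
  [-2, -1.7, -1, 0, 0, 0],
  [-2, -3.4, -2.1, 0, 0, 0],
  [-2, -3.4, -2.1, 0, 0, 0],
])

```text
t: 7.02
ee_pos: [0.4826, 0.0845, 0.1625]
tool_rot: [[0.001, -0.007, 1.0], [-0.002, 1.0, 0.007], [-1.0, -0.002, 0.001]]
ft_force: [0.8, -0.0, 0.4]
width: 0.0005
```

```bash
python3 w.py .483 .0857 .133 90.5; python3 - <<'E'
from h import *
im,d,c=grab("wrist","w2");grab("scene","s2")
z=np.load("pics/s2.npz");a=z["im"]
cv2.imwrite("pics/c3.png",cv2.resize(np.hstack([a[240:360,220:360,::-1]]),None,fx=4,fy=4,interpolation=cv2.INTER_CUBIC))
E
```

```text
7.025 [0.4826 0.0845 0.1625] [[0.0006, -0.0068, 1.0], [-0.0018, 1.0, 0.0068], [-1.0, -0.0019, 0.0006]] [ 0.76529199 -0.01873899  0.35489213] [ 0.52  0.66 -1.15  1.99  0.74  0.99  0.58]
row [2.95 0.13 0.04] [-0.002  0.001  0.002]
```

View pics/c3.png

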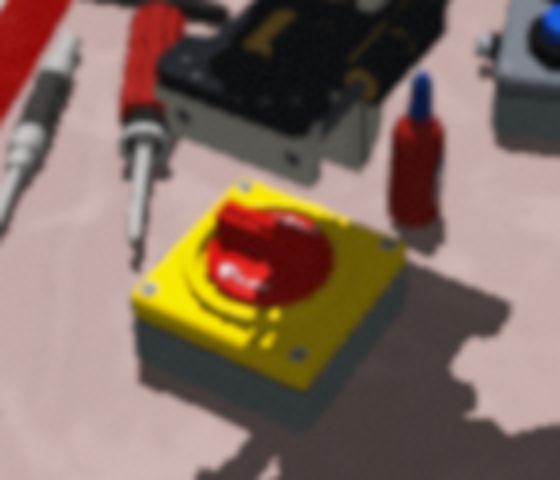

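The crop shows the head low in its collar, latched, with the fingers hovering on its -y side near (300,150) and the bottle at (417,170) clear of them.

Request:
arm_command([
  [1, 0, 0, 0, 0, 0],
  [2, 0, 0, 0, 0, 0],
  [2.9, 0, 0, 0, 0, 0],
  [2.9, 0, 0, 0, 0, 0],
  [2.9, 0.3, 0, 0, 0, 0],
  [2.9, 0.5, 0, 0, 0, 0],
  [2.9, 0.5, 0, 0, 0, 0],
])

```text
t: 8.0
ee_pos: [0.4836, 0.0913, 0.1341]
tool_rot: [[0.002, -0.008, 1.0], [-0.0, 1.0, 0.008], [-1.0, -0.0, 0.002]]
ft_force: [-0.4, -0.3, 0.1]
width: 0.0007
```

Request:
arm_command([
  [0.1, 0.1, 0, 0, 0, 0],
  [0.1, 0.2, 0, 0, 0, 0],
  [0.1, 0.3, 0, 0, 0, 0],
  [0.1, 0.3, 0, 0, 0, 0],
])

```text
t: 8.5
ee_pos: [0.4836, 0.0944, 0.1331]
tool_rot: [[0.002, -0.008, 1.0], [0.0, 1.0, 0.008], [-1.0, -0.0, 0.002]]
ft_force: [-0.6, 0.1, -0.4]
width: 0.0002
```

Request:
arm_command([
  [0, 0.15, 0, 0, 0, 0],
  [0, 0.3, 0, 0, 0, 0],
  [0, 0.45, 0, 0, 0, 0],
  [0, 0.45, 0, 0, 0, 0],
])

```text
t: 9.0
ee_pos: [0.4835, 0.0991, 0.1331]
tool_rot: [[0.002, -0.009, 1.0], [0.0, 1.0, 0.009], [-1.0, 0.0, 0.002]]
ft_force: [0.2, -0.3, -1.0]
width: 0.0006
```

Request:
arm_command([
  [0, 0.15, 0, 0, 0, 0],
  [0, 0.3, 0, 0, 0, 0],
  [0, 0.45, 0, 0, 0, 0],
  [0, 0.45, 0, 0, 0, 0],
])

```text
t: 9.5
ee_pos: [0.4833, 0.1033, 0.133]
tool_rot: [[0.002, -0.009, 1.0], [-0.001, 1.0, 0.009], [-1.0, -0.001, 0.002]]
ft_force: [-0.8, -1.4, -0.1]
width: 0.0005
```

```bash
python3 - <<'E'
from h import *
print(ctrl.state()["ft_force"],ctrl.state()["moment"])
grab("top","t3");grab("scene","s3");grab("wrist","w3")
a=np.load("pics/s3.npz")["im"][240:360,220:360,::-1];b=np.load("pics/w3.npz")["im"][...,::-1]
cv2.imwrite("pics/c4.png",np.hstack([cv2.resize(a,None,fx=3,fy=3,interpolation=cv2.INTER_CUBIC),cv2.resize(b[200:440,180:460],(420,360))]))
E
```

```text
[-0.76474675 -1.3621751  -0.06574646] [-0.29200166  0.00638469  0.00075982]
```

View pics/c4.png

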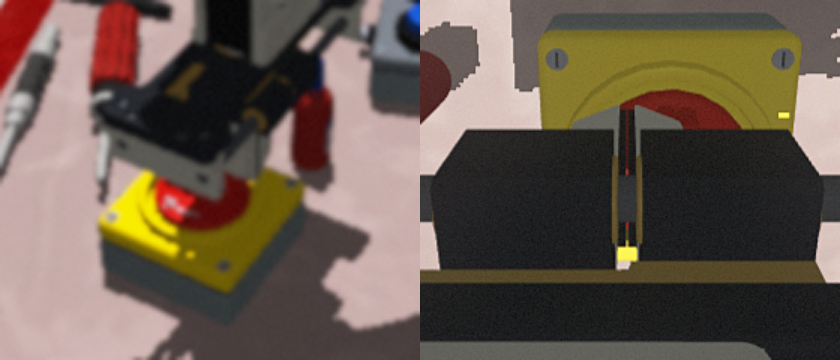

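The scene crop shows the fingers standing against the bar's -y side; the small -y force suggests contact. Now the arc.

Request:
arm_command([
  [0, 0.25, -0.13, 0.09, 0, 0],
  [0, 0.5, -0.26, 0.18, 0, 0],
  [0, 0.7, -0.36, 0.27, 0, 0],
  [0, 0.93, -0.45, 0.36, 0, 0],
  [0, 1.15, -0.5, 0.45, 0, 0],
  [0, 1.4, -0.55, 0.54, 0, 0],
  [0, 1.4, -0.55, 0.54, 0, 0],
])

```text
t: 10.52
ee_pos: [0.4779, 0.1166, 0.1342]
tool_rot: [[0.003, 0.508, 0.861], [-0.003, 0.861, -0.508], [-1.0, -0.001, 0.004]]
ft_force: [-6.2, -7.9, 20.1]
width: 0.0003
```

```bash
python3 - <<'E'
from h import *
s=ctrl.state();print(s["ft_force"],s["moment"],s["ee_pos"],s["joint_pos"])
grab("top","t4");grab("scene","s4");grab("wrist","w4")
r=lambda x,s:cv2.resize(x,s,interpolation=cv2.INTER_CUBIC)
a=np.load("pics/s4.npz")["im"][250:350,230:340,::-1];b=np.load("pics/w4.npz")["im"][...,::-1];t=np.load("pics/t4.npz")["im"][225:305,175:275,::-1]
cv2.imwrite("pics/c5.png",np.vstack([np.hstack([r(a,(400,360)),r(t,(400,360))]),r(b[180:340,120:560],(800,240))]))
E
```

```text
[-6.15446058 -7.90855692 20.06484278] [-1.58746665  0.78747795 -0.03484288] [0.47791812 0.1166277  0.13416508] [ 0.35163461  0.630681   -0.97670364  2.01240861  0.69823799  0.8724993
  0.02077015]
```

View pics/c5.png

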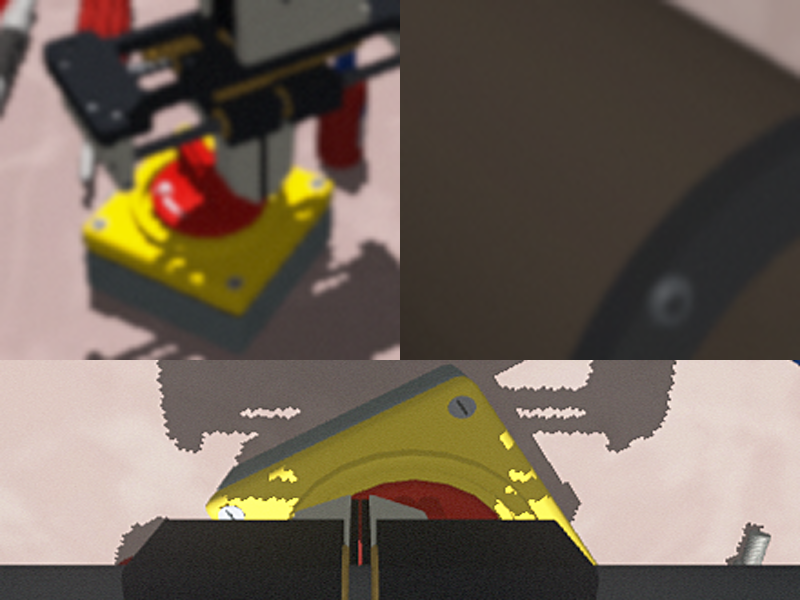

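The crop shows the bar twisted by the fingers. The upward load fits the rising bar catching the fingers' sloping backs, so I raise the fingers 4 mm while holding the twist.

Request:
arm_command([
  [-0.1, 0, 0, 0, 0, 0],
  [-0.2, 0, 0, 0, 0, 0],
  [-0.3, 0, 0, 0, 0, 0],
  [-0.3, 0, 0, 0, 0, 0],
])

```text
t: 11.18
ee_pos: [0.4779, 0.1165, 0.137]
tool_rot: [[0.003, 0.507, 0.862], [-0.003, 0.862, -0.507], [-1.0, -0.001, 0.004]]
ft_force: [-1.1, -2.3, 0.9]
width: 0.0005
```

Request:
arm_command([
  [-0.1, 0.2, -0.1, 0.08, 0, 0],
  [-0.2, 0.4, -0.23, 0.16, 0, 0],
  [-0.2, 0.4, -0.23, 0.16, 0, 0],
])

```text
t: 11.55
ee_pos: [0.478, 0.1214, 0.139]
tool_rot: [[0.003, 0.638, 0.77], [-0.003, 0.77, -0.638], [-1.0, -0.0, 0.004]]
ft_force: [-0.2, -1.5, 0.5]
width: 0.0003
```

Request:
arm_command([
  [0, -1, 0, 0, 0, 0],
  [0, -2, 0, 0, 0, 0],
  [-2, -2.5, 0, 0, 0, 0],
  [-6, -3, 0, 0, 0, 0],
  [-9, -5, -1, 0, 0, 0],
  [-9, -8, -3, -0.1, 0, 0],
  [-9, -11, -5, -0.2, 0, 0],
  [-9, -11, -5, -0.2, 0, 0],
])

```text
t: 12.55
ee_pos: [0.3665, 0.0671, 0.2283]
tool_rot: [[0.002, 0.471, 0.882], [-0.006, 0.882, -0.471], [-1.0, -0.004, 0.005]]
ft_force: [0.4, 0.1, 0.3]
width: 0.0002
```

```bash
python3 - <<'E'
from h import *
s=ctrl.state();print(s["ft_force"],s["ee_pos"],s["joint_pos"].round(2),s["tool_rot"].round(3).tolist())
grab("scene","s5");grab("wrist","w5")
for f in("s5","scene1","s2"):
    z=np.load(f"pics/{f}.npz");P=pts(z["d"],(z["K"],z["R"],z["t"]));ok=z["d"]>0
    k=P[ok&(abs(P[...,0]-.504)<.032)&(abs(P[...,1]-.12)<.032)&(P[...,2]>.05)&(P[...,2]<.1)]
    im=z["im"]; print(f,len(k),np.percentile(k[:,2],[50,90,95,99]).round(4))
r=lambda x,s:cv2.resize(x,s,interpolation=cv2.INTER_CUBIC)
a=np.load("pics/s5.npz")["im"][210:350,240:400,::-1];b=np.load("pics/w5.npz")["im"][...,::-1]
cv2.imwrite("pics/c6.png",np.hstack([r(a,(400,350)),r(b,(400,350))]))
E
```

```text
[0.40439746 0.05554878 0.31604195] [0.36653032 0.06708503 0.22831263] [ 0.72  0.32 -1.23  2.16  0.39  0.91  0.34] [[0.002, 0.471, 0.882], [-0.006, 0.882, -0.471], [-1.0, -0.004, 0.005]]
s5 751 [0.0633 0.0817 0.083  0.0845]
scene1 746 [0.0634 0.0816 0.0831 0.0843]
s2 759 [0.0571 0.0757 0.077  0.0784]
```

View pics/c6.png

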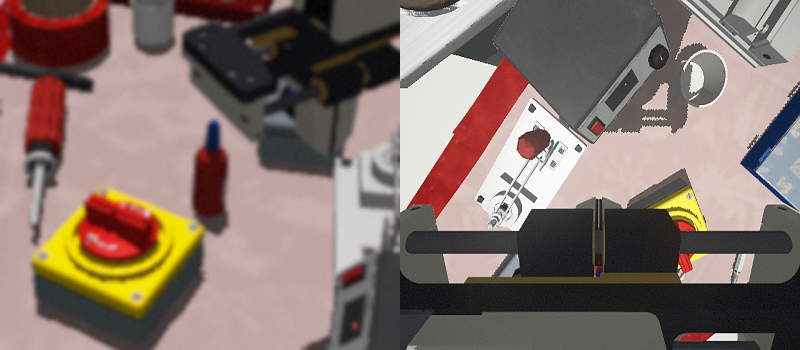

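The scene crop shows the head standing out again with the bar back along the box (depth says 0.083 m, against 0.077 m latched). The bottle is untouched at about (212,165). Next is the blue button.

Request:
arm_command([
  [0, -2, 3, 0, 0, 0],
  [0, -4, 6, 0, 0, 0],
  [0, -7, 10, 0, 0, 0],
  [0, -10, 14, 0, 0, 0],
  [0, -11.4, 16.4, 0, 0, 0],
  [3, -11.4, 16.4, 0, 0, 0],
  [6, -11.4, 16.4, 0, 0, 0],
  [6, -11.4, 16.4, 0, 0, 0],
])

```text
t: 13.65
ee_pos: [0.4597, -0.1099, 0.1683]
tool_rot: [[0.001, 0.473, 0.881], [-0.002, 0.881, -0.473], [-1.0, -0.001, 0.002]]
ft_force: [0.3, -0.2, 0.3]
width: 0.0004
```

```bash
python3 w.py .458 -.111 .14 61.9; python3 - <<'E'
from h import *
z=np.load("pics/w1.npz");P=pts(z["d"],(z["K"],z["R"],z["t"]));im=z["im"].astype(int)
m=(im[...,2]>110)&(im[...,2]>im[...,0]+60)&(P[...,2]>.055)&(abs(P[...,0]-.458)<.03)&(abs(P[...,1]+.111)<.03)
k=P[m];print(len(k),k.mean(0),k.min(0),k.max(0));C=k.min(0)/2+k.max(0)/2
t=k[k[:,2]>.064];print("top",len(t),t.mean(0),t.min(0),t.max(0))
for r0 in range(0,24,2):
    r=np.hypot(P[...,0]-.458,P[...,1]+.111)*1e3;q=P[(r>=r0)&(r<r0+2)&(z["d"]>0)];print(r0,np.percentile(q[:,2],[10,50,90]).round(3))
grab("scene","s6")
# same in fixed views
for f in("top1","scene1"):
    z=np.load(f"pics/{f}.npz");P=pts(z["d"],(z["K"],z["R"],z["t"]));im=z["im"].astype(int)
    t=P[(im[...,2]>90)&(im[...,2]>im[...,0]+60)&(P[...,2]>.062)&(abs(P[...,0]-.458)<.03)&(abs(P[...,1]+.111)<.03)]
    print(f,len(t),t.mean(0),t.min(0),t.max(0))
E
```

```text
13.65 [ 0.4597 -0.1099  0.1683] [[0.001, 0.4735, 0.8808], [-0.0017, 0.8808, -0.4735], [-1.0, -0.001, 0.0017]] [ 0.32333554 -0.16104533  0.31162369] [ 0.88  0.56 -1.03  2.02  0.62  0.91  0.59]
row [ 2.83 -0.17 -0.1 ] [-0.003  0.002  0.001]
531 [ 0.45916119 -0.11001011  0.06587203] [ 0.43970686 -0.13339762  0.05533193] [ 0.47142705 -0.09878728  0.06813651]
top 521 [ 0.45932525 -0.10982519  0.06602612] [ 0.44451846 -0.12486298  0.06405208] [ 0.47116383 -0.09878728  0.06813651]
0 [0.065 0.066 0.067]
2 [0.066 0.066 0.067]
4 [0.065 0.066 0.067]
6 [0.065 0.066 0.067]
8 [0.065 0.066 0.067]
10 [0.064 0.066 0.067]
12 [0.056 0.062 0.066]
14 [0.055 0.056 0.057]
16 [0.055 0.056 0.057]
18 [0.054 0.056 0.057]
20 [0.044 0.051 0.056]
22 [0.043 0.044 0.046]
top1 184 [ 0.45793967 -0.11315193  0.06531681] [ 0.44603463 -0.12613922  0.06230851] [ 0.47028247 -0.10022134  0.06920006]
scene1 79 [ 0.45731885 -0.110338    0.06581479] [ 0.44607362 -0.12806467  0.06231705] [ 0.47020816 -0.09824505  0.06929037]
```

Request:
arm_command([
  [2, -0.2, -0.1, 0, 0, 0],
  [3, -0.2, -0.1, 0, 0, 0],
  [3.4, -0.2, -0.1, 0, 0, 0],
  [3.7, -0.2, -0.1, 0, 0, 0],
  [4.0, -0.2, -0.1, 0, 0, 0],
  [4.2, -0.2, -0.1, 0, 0, 0],
  [4.3, -0.2, -0.1, 0, 0, 0],
  [4.3, -0.2, -0.1, 0, 0, 0],
])

```text
t: 14.7
ee_pos: [0.4589, -0.111, 0.1268]
tool_rot: [[0.003, 0.473, 0.881], [-0.002, 0.881, -0.473], [-1.0, -0.0, 0.004]]
ft_force: [0.5, 1.3, 4.0]
width: 0.0007
```

Request:
arm_command([
  [0.1, 0, 0, 0, 0, 0],
  [0.2, 0, 0, 0, 0, 0],
  [0.25, 0, 0, 0, 0, 0],
  [0.25, 0, 0, 0, 0, 0],
])

```text
t: 15.2
ee_pos: [0.459, -0.1109, 0.1254]
tool_rot: [[0.004, 0.473, 0.881], [-0.004, 0.881, -0.473], [-1.0, -0.001, 0.005]]
ft_force: [-6.3, 0.2, 24.0]
width: 0.0005
```

Fully in (24 N against the stop). Next I let it up, move well clear and check.

Request:
arm_command([
  [-1, 0, 0, 0, 0, 0],
  [-3, 0, 0, 0, 0, 0],
  [-7, 0, 0, 0, 0, 0],
  [-12, 0, 0, 0, 0, 0],
  [-17, 0, 0, 0, 0, 0],
  [-20, 0, 0, 0, 0, 0],
  [-20, 0, 0, 0, 0, 0],
  [-20, 0, 0, 0, 0, 0],
])

```text
t: 16.2
ee_pos: [0.4577, -0.1105, 0.3246]
tool_rot: [[0.003, 0.473, 0.881], [-0.004, 0.881, -0.473], [-1.0, -0.002, 0.004]]
ft_force: [-0.4, -0.5, 0.2]
width: 0.0004
```

```bash
python3 - <<'E'
from h import *
s=ctrl.state();print(s["t"],s["ft_force"],s["ee_pos"],abs(s["joint_vel"]).max())
grab("scene","s7")
for f in("s7","scene1"):
    z=np.load(f"pics/{f}.npz");P=pts(z["d"],(z["K"],z["R"],z["t"]))
    for n,x,y,r in(("head",.504,.12,.032),("blue",.458,-.111,.01),("green",.478,-.169,.01)):
        k=P[(np.hypot(P[...,0]-x,P[...,1]-y)<r)&(P[...,2]>.05)&(P[...,2]<.1)];print(f,n,len(k),np.percentile(k[:,2],[50,95]).round(4) if len(k) else '')
cv2.imwrite("pics/c7.png",cv2.resize(z["im"][0:1,0:1],(2,2)) if 0 else cv2.resize(np.load("pics/s7.npz")["im"][180:360,220:460,::-1],(800,600),interpolation=cv2.INTER_CUBIC))
E
```

```text
16.2 [-0.36801285 -0.49422947  0.23327267] [ 0.45774067 -0.11051277  0.32458385] 0.01275683023124196
s7 head 672 [0.0642 0.0833]
s7 blue 40 [0.0663 0.0687]
s7 green 34 [0.0666 0.0682]
scene1 head 665 [0.0642 0.0832]
scene1 blue 47 [0.0662 0.0679]
scene1 green 34 [0.0666 0.0685]
```

View pics/c7.png

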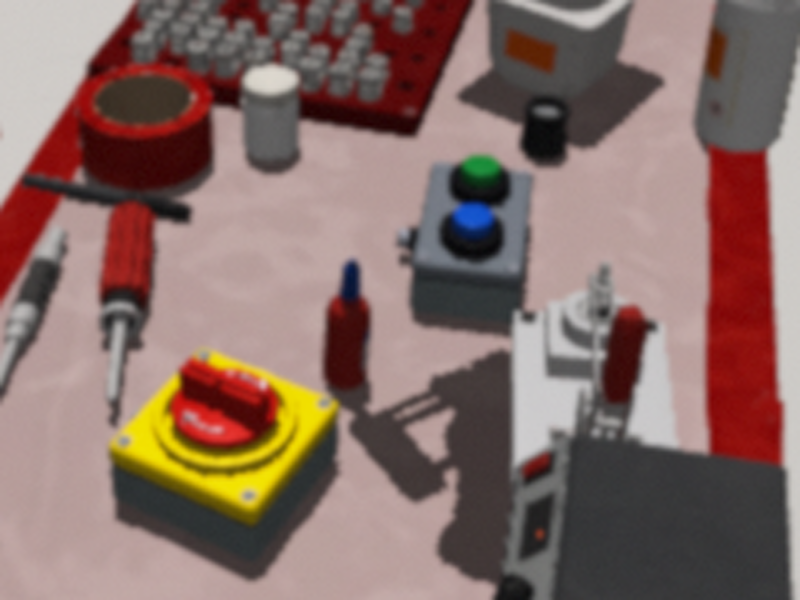

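The view shows the head out at about (225,395), blue at (474,218) and green at (481,170) both up. The jar, bottle and loupe are standing and the arm is clear.

```bash
python3 -c "
from rig import ctrl
print(ctrl.job_done())"
```

```text
the job is handed in; nothing more can be done
None
```

I ran the emergency-stop test in the order asked and handed it in after about 16 s.

- **Emergency stop:** I pressed the red button down with closed fingers until it hit its end stop at about 22 N. The depth image showed the head at 77 mm, so it had latched. I then pushed the bar about 0.7 rad clockwise and the head popped out. The last depth check read 83 mm, the same as at the start, and the bar was back in line with the box.
- **Reset button:** I pressed the blue button in to its end stop at 24 N and let it go. It came back up to 66 mm.
- **Everything else:** The green button reads the same height as before, about 66.6 mm. The jar, bottle and loupe look untouched in the last picture. The fingers finished about 0.19 m above the reset button with no contact force.

One thing did not go smoothly. During the twist the rising bar caught the fingers, probably on their sloping backs, and pushed up with about 20 N. I raised the fingers 3 mm, the force dropped to about 1 N, and I finished the twist.

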